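# Load new cartridge filters into their housing caps

### The job

Load the four new cartridge oil-filter elements into the black filter-housing caps: stand each element upright in the cap of its own size (smallest in the smallest, and so on), right down on the cap's floor. The caps stay standing on the bench, mouth up, and the spin-on filter and the dirty old element are left where they are.

Things in the scene. Friction and masses are not known exactly. Their poses are not given: they have to be found in the camera images.
- element_a_center (a point): Centre (on the axis, half-way up, 39 mm above its underside) of the smallest new filter element: a clean, stiff, upright hollow cylinder of pale pleated paper with a white plastic disc at each end, outer diameter 34 mm, through-hole 18 mm, height 78 mm, 30 g nominal. z along its axis, up. It stands loose on the bench and is taken across its outside, near the top.
- element_b_center (a point): Centre (on the axis, half-way up, 50 mm above its underside) of the second smallest new filter element: a clean, stiff, upright hollow cylinder of pale pleated paper with a white plastic disc at each end, outer diameter 45 mm, through-hole 24 mm, height 100 mm, 43 g nominal. z along its axis, up. It stands loose on the bench and is taken across its outside, near the top.
- element_c_center (a point): Centre (on the axis, half-way up, 42 mm above its underside) of the second largest new filter element: a clean, stiff, upright hollow cylinder of pale pleated paper with a white plastic disc at each end, outer diameter 56 mm, through-hole 32 mm, height 84 mm, 56 g nominal. z along its axis, up. It stands loose on the bench and is taken across its outside, near the top.
- element_d_center (a point): Centre (on the axis, half-way up, 55 mm above its underside) of the largest new filter element: a clean, stiff, upright hollow cylinder of pale pleated paper with a white plastic disc at each end, outer diameter 67 mm, through-hole 40 mm, height 110 mm, 70 g nominal. z along its axis, up. It stands loose on the bench and is taken across its outside, near the top.
- cap_a: The smallest cap: round black plastic cup, loose, mouth up. Origin on its axis at the underside, z up. Bore 44 mm, widening to 50 mm in the top 5 mm; rim 36 mm, inner floor 10 mm above the bench; flange at the foot 62 mm across. A grey stub 7 mm across, top at 26 mm, stands on the floor and goes into the element's hole. Takes element_a (34 mm) with 5 mm to spare all round. 90 g.
- cap_b: The second smallest cap: round black plastic cup, loose, mouth up. Origin on its axis at the underside, z up. Bore 55 mm, widening to 61 mm in the top 5 mm; rim 36 mm, inner floor 10 mm above the bench; flange at the foot 73 mm across. A grey stub 13 mm across, top at 26 mm, stands on the floor and goes into the element's hole. Takes element_b (45 mm) with 5 mm to spare all round. 105 g.
- cap_c: The second largest cap: round black plastic cup, loose, mouth up. Origin on its axis at the underside, z up. Bore 66 mm, widening to 72 mm in the top 5 mm; rim 36 mm, inner floor 10 mm above the bench; flange at the foot 84 mm across. A grey stub 21 mm across, top at 26 mm, stands on the floor and goes into the element's hole. Takes element_c (56 mm) with 5 mm to spare all round. 121 g.
- cap_d: The largest cap: round black plastic cup, loose, mouth up. Origin on its axis at the underside, z up. Bore 77 mm, widening to 83 mm in the top 5 mm; rim 36 mm, inner floor 10 mm above the bench; flange at the foot 95 mm across. A grey stub 29 mm across, top at 26 mm, stands on the floor and goes into the element's hole. Takes element_d (67 mm) with 5 mm to spare all round. 136 g.
- spin_on_filter_center (a point): Centre (half-way up, 43 mm above the bench) of a spin-on filter, a bystander: a closed white-painted steel can, 67 mm in diameter and 86 mm high, standing loose.
- old_element_center (a point): Centre (35 mm above the bench) of an old used element, a bystander: dark brown, oily, 50 mm across, 70 mm high, standing loose. These ten things stand anyhow on the bench (top at z = 0), 110 mm or more apart at centres, nothing else between them. Other clutter: below 50 mm on the robot's side of them; below 230 mm beyond x = 0.74 and |y| = 0.43.

How it is judged:
At the end, for the whole second after the job is handed in: Each new element stands in the cap of its own size: axis within 9 mm of the cap's axis, underside within 4 mm of the cap's floor, element and cap upright within 0.08 rad, the cap on the bench, all at rest (below 0.02 m/s); the spin-on filter and the old element within 25 mm of where they stood (horizontal distance between element_a_center and cap_a below 0.009 m and z of element_a_center in the frame of cap_a between 0.045 and 0.053 m and angle between each of element_a_center, cap_a, element_b_center, cap_b, element_c_center, cap_c, element_d_center, cap_d's own z axis and vertical below 0.08 rad and height (world z) of each of cap_a, cap_b, cap_c, cap_d below 0.005 m and linear speed of each of element_a, cap_a, element_b, cap_b, element_c, cap_c, element_d, cap_d below 0.02 m/s and horizontal distance between element_b_center and cap_b below 0.009 m and z of element_b_center in the frame of cap_b between 0.056 and 0.064 m and horizontal distance between element_c_center and cap_c below 0.009 m and z of element_c_center in the frame of cap_c between 0.048 and 0.056 m and horizontal distance between element_d_center and cap_d below 0.009 m and z of element_d_center in the frame of cap_d between 0.061 and 0.069 m and distance of each of spin_on_filter_center, old_element_center from where it was at the start of the episode below 0.025 m); the robot touches nothing.
It fails at once if the spin-on filter is moved by more than 25 mm (distance of spin_on_filter_center from where it was at the start of the episode above 0.025 m).
It fails at once if the old element is moved by more than 25 mm (distance of old_element_center from where it was at the start of the episode above 0.025 m).
It fails at once if a cap is knocked over (tilted by more than 0.6 rad) (angle between any of cap_a, cap_b, cap_c, cap_d's own z axis and vertical above 0.6 rad).
It also fails if it takes over 102 s, if anything falls off the work surface, if the arm or the gripper's body presses on something with over 40 N, if the wrist force passes 120 N, or if a joint passes its speed limit or range.

### The arm

A 6-joint arm with a two-finger parallel gripper is mounted at the origin on the work surface. World frame = base frame: x ahead of the robot, y to its left, z up, the work surface at z = 0. Lengths are in m, angles in rad, forces in N, time in s.
With the tool pointing down it reaches from about 0.25 to 0.775 m from the base axis. Payload 4 kg.
Tool frame: the origin (TCP) lies at the very end of the fingers, on their centre line; the grasp point (between the pads) lies 19 mm behind it; z points along the fingers, y is the line along which they close (so a half turn about z gives the same grasp; the last joint's range is limited). The gripper opens to 94 mm and grips with 3 to 60 N. Pads are 16 mm wide; open, the fingers measure 119 mm over their backs; the gripper's body (75 mm by 177 mm) begins 78 mm behind the grasp point.
Start: joints at [-1.362, 0.087, 1.371, -0, 1.684, -0.103], TCP at [0.169, -0.524, 0.206] pointing down, gripper open.
Joint ranges: [-3.1, 3.1], [-0.76, 2.03], [0.27, 2.55], [-1.08, 4.22], [0.17, 2.65], [-2.57, 2.57]. Speed limits (rad/s): [2.79, 2.79, 3.14, 3.14, 3.14, 3.14].

### API

Orientations are given as a rotation vector (axis times angle).
In Python, from rig import env gives the robot as it stands.
- The arm moves only by the tool carry_out, never from a script. Its argument "steps" is text: rows parted by semicolons, each of 5 numbers parted by spaces: the finger opening in cm, from 0 to 9.4, then the shift along the tool's x, y, z in cm, then the turn about the tool's z in degrees. In form: hand x y z roll; .... A call has 1 to 20 rows; each row is the pose to reach, as a shift and turn from the pose commanded when the call began, along the tool's axes at that moment; what a row does not reach only later rows make up. A row lasts 1/8 s, in which the tool goes at most 62.5 mm and 10.7 degrees, less where a joint would pass 70% of its speed; a pose out of reach is approached as far as the arm can. A call with a gripper value outside its range is refused whole. The fingers move at their own pace and stop on an object; the grip force is fixed at half the most. Time passes only in rows, so rows that repeat a pose let the fingers close. It gives the time, the measured TCP pose, the force, the opening and the grip force at its end, in the units of the state.
- env.get_obs(): the state, without advancing time (a new reading comes with each control period).
- env.grab_frame(name): name is "scene" or "top" or "wrist"; returns a dict with "img" (480x640x3 uint8, red, green, blue), "fx", "fy", "cx", "cy" (pixels), "view" (4x4, takes a point from world to camera coordinates); the wrist camera has in their place "hand_eye" (4x4, takes a point from camera to tool coordinates, whose origin is the TCP and whose axes are the flange's). Camera axes: x right, y up, looking along -z (the intrinsics and any distortion apply to the point x, -y, -z); pixel columns grow to the right and rows downward; lengths in m; the calibration is good to about 2 mm. A picture is of the moment at which its call begins: read the wrist's pose just before it. There is no depth.
- env.close_job(): hands the job in; it is judged then, once.
Trained networks look in a picture, given as the dict that the camera call returned (one of the last four; its "shot" number tells which), for a name from the list of things; names that differ only in an ending like _2 or _b are one class to them, and where a whole thing is asked for, a point or a joint stands for the part that bears it (a point fixed in the world has none). Each returns a list of dicts, best first, with "p" (0 to 1); they miss things now and then, are a little off and sometimes report something else, mostly with a low value. They report only what shows in the picture. A call takes as long as a camera call.
- env.boxes_of(target, picture): "position" ([column, row] as shares, 0 to 1, of the picture: columns of its width, rows of its height, amid what is visible of it).
- env.trace(target, picture): "mask" (480x640 bool, what is visible of it) and "position" ([column, row] as shares, 0 to 1, of the picture: columns of its width, rows of its height, amid what is visible of it).
The state is a dict: "time": time; "joint_positions": joint angles; "dq": joint speeds; "tau": joint torques, N m; "eef_pos": TCP position; "eef_rot": TCP orientation; "ft_force": force on the tool from outside, world axes, zero at the start; "wrist_torque": the same for the moment, N m; "gripper_width": finger opening in m; "grip_force": force on a finger pad.
Only numpy, scipy, OpenCV 4.12 (cv2) and the standard library are available. Lean on these libraries where they do the work, as an engineer would, in place of code of your own. Each camera call takes 0.05 s, during which the arm holds its last target. There are 200 camera calls.

## Working session

There is one attempt and no reset: what is moved stays moved. The work goes in short steps, Python scripts to look and compute and a tool call to move; the robot and the scene stay as the last step left them, time stands still between calls to the robot, and variables do not carry over. Pictures are saved under pics/ and viewed, at most 14 in all, crops included, and the job is handed in when it is done.

Besides the shell and the picture viewer there is one more tool, called after "Emit:" as name(argument=value, ...) on one line, values as JSON. carry_out: Moves the arm, as the interface text tells. Its arguments: {"type":"object","properties":{"steps":{"type":"string"}},"required":["steps"]}

```bash
ls; mkdir -p pics; python3 - <<'E'
from rig import env
import cv2,numpy as np
o=env.get_obs();print(o['time'],o['eef_pos'],o['eef_rot'])
for n in ['scene','top']:
    f=env.grab_frame(n);cv2.imwrite(f'pics/{n}0.png',f['img'][...,::-1])
    print(n,f['fx'],f['fy'],f['cx'],f['cy'],np.round(f['view'],4).tolist(),[k for k in f])
    for t in ['element_a_center','cap_a','spin_on_filter_center','old_element_center']:
        for r in env.boxes_of(t,f): print(t,np.round(np.array(r['position'])*[640,480],1),round(r['p'],2))
E
```

```text
pics
0.0 [ 0.16861767 -0.5229447   0.20431159] [-3.10132417e+00 -4.87465369e-01  1.37584916e-04]
scene 549.768760831658 549.768760831658 315.97290379730646 236.18634560094208 [[-0.6526, 0.7577, -0.0094, 0.3455], [-0.45, -0.3776, 0.8093, 0.1928], [0.6096, 0.5323, 0.5874, -1.3993], [0.0, 0.0, 0.0, 1.0]] ['img', 'fx', 'fy', 'cx', 'cy', 'view', 'shot']
element_a_center [224.3 228.5] 0.92
cap_a [284.4 213.4] 0.77
cap_a [479.6 309. ] 0.73
cap_a [335.7 234.9] 0.65
cap_a [407.5 275.8] 0.57
spin_on_filter_center [357.9 300.9] 0.58
old_element_center [181.1 197.5] 0.83
top 438.0453029839162 438.0453029839162 316.77773790407576 241.61790533999286 [[0.0196, -0.9997, 0.0114, -0.0165], [0.9956, 0.0206, 0.0918, -0.519], [-0.092, 0.0095, 0.9957, -0.8609], [0.0, 0.0, 0.0, 1.0]] ['img', 'fx', 'fy', 'cx', 'cy', 'view', 'shot']
element_a_center [400.7 196.3] 0.88
cap_a [316.5 275.3] 0.83
cap_a [386.6 272.5] 0.81
cap_a [158.3 267.6] 0.67
cap_a [226.3 264.7] 0.61
spin_on_filter_center [234.5 199. ] 0.94
old_element_center [485.3 210.6] 0.7
```

View pics/top0.png

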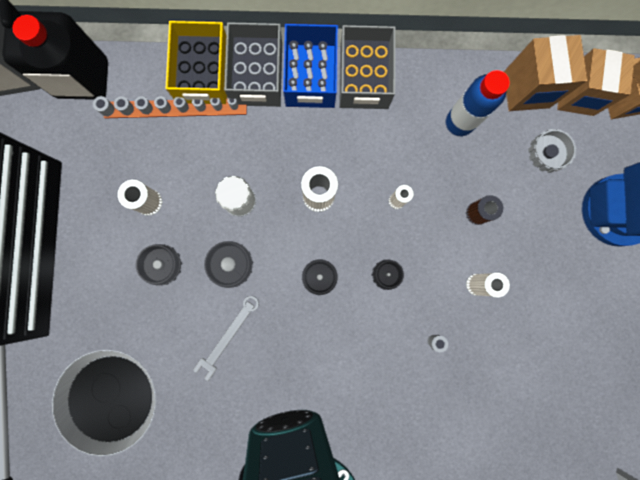

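View pics/scene0.png

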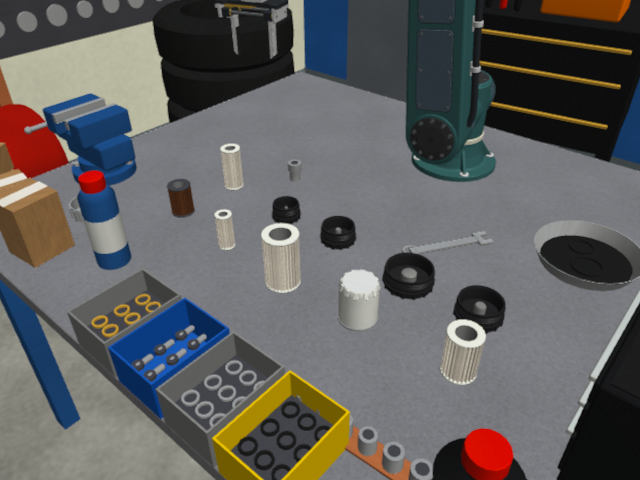

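Top picture (left = +y): elements c (133,194), d (319,185), a (403,195), b (496,285); caps c (158,265), d (228,264), b (320,277), a (388,274); spin-on (234,195); old element (485,210). The scene view agrees. Next I fit silhouettes in both views.

```bash
cat > h.py <<'E'
from rig import env
import cv2,numpy as np
from scipy.optimize import minimize
from scipy.spatial.transform import Rotation as R
EL={'a':(.034,.078),'b':(.045,.100),'c':(.056,.084),'d':(.067,.110)}
FL={'a':.062,'b':.073,'c':.084,'d':.095}
BO={'a':.044,'b':.055,'c':.066,'d':.077}
def proj(f,V,P):
    c=np.c_[P,np.ones(len(P))]@V.T
    return np.c_[f['cx']+f['fx']*c[:,0]/-c[:,2], f['cy']-f['fy']*c[:,1]/-c[:,2]]
def ring(x,y,d,z):
    t=np.linspace(0,2*np.pi,48,endpoint=False)
    return np.c_[x+d/2*np.cos(t),y+d/2*np.sin(t),np.full(48,z)]
def unproj(f,V,uv,z):
    d=np.array([(uv[0]-f['cx'])/f['fx'],-(uv[1]-f['cy'])/f['fy'],-1]);Rm=V[:3,:3]
    o=-Rm.T@V[:3,3];w=Rm.T@d
    return (o+w*(z-o[2])/w[2])[:2]
def model(k,x,y):   # k like ('e','a')
    if k[0]=='e': d,h=EL[k[1]];return [ring(x,y,d,0),ring(x,y,d,h)]
    d=FL[k[1]];return [ring(x,y,d,0),ring(x,y,d,.006),ring(x,y,BO[k[1]]+.010,.036)]
def fit(f,V,mask,k,x0):
    S=4
    ys,xs=np.where(mask);a,b=xs.min()-15,ys.min()-15
    m=cv2.resize(mask[max(b,0):ys.max()+15,max(a,0):xs.max()+15].astype(np.uint8),None,fx=S,fy=S,interpolation=cv2.INTER_LINEAR)
    off=np.array([max(a,0),max(b,0)])
    def cost(p):
        q=(proj(f,V,np.vstack(model(k,*p)))-off+.5)*S
        im=np.zeros_like(m);hull=cv2.convexHull((q*16).astype(np.int32));cv2.fillPoly(im,[hull],1,shift=4)
        return 1-(im&m).sum()/((im|m).sum())
    r=minimize(cost,x0,method='Nelder-Mead',options=dict(initial_simplex=[x0,x0+[.01,0],x0+[0,.01]],xatol=2e-4,fatol=1e-4))
    return r.x,1-r.fun
def wristV(f,o):
    T=np.eye(4);T[:3,:3]=R.from_rotvec(o['eef_rot']).as_matrix();T[:3,3]=o['eef_pos']
    return np.linalg.inv(T@np.array(f['hand_eye']))
E
python3 - <<'E'
from h import *
T0={'ea':(403,195),'eb':(496,285),'ec':(133,194),'ed':(319,185),'ca':(388,274),'cb':(320,277),'cc':(158,265),'cd':(228,264)}
pos={}
for n in ['top','scene']:
    f=env.grab_frame(n);V=np.array(f['view'])
    ms={'c':env.trace('cap_a',f),'e':sum([env.trace(f'element_{q}_center',f) for q in 'abcd'],[])}
    for k,uv in T0.items():
        if n=='top': pos[k]=unproj(f,V,uv,.036 if k[0]=='c' else EL[k[1]][1])
        c=proj(f,V,np.array([[*pos[k],.02 if k[0]=='c' else EL[k[1]][1]/2]]))[0]
        best=min(ms[k[0]],key=lambda r:np.hypot(*(np.array(r['position'])*[640,480]-c)))
        dd=np.hypot(*(np.array(best['position'])*[640,480]-c))
        if dd>25: print(n,k,'miss',dd);continue
        x,i=fit(f,V,best['mask'],k,pos[k]);print(n,k,np.round(x*1000,1),'iou %.3f p %.2f d %.0f'%(i,best['p'],dd))
        if n=='top':pos[k]=x
    for t in ['spin_on_filter_center','old_element_center']:
        p=np.array(env.boxes_of(t,f)[0]['position'])*[640,480];print(t,np.round(unproj(f,V,p,.04)*1000))
E
```

```text
top ea [ 611.4 -171.1] iou 0.923 p 0.66 d 6
top eb [ 440.2 -336.9] iou 0.963 p 0.58 d 2
top ec [598.  346.3] iou 0.953 p 0.80 d 4
top ed [619.1  -6.7] iou 0.912 p 0.72 d 3
top ca [ 456.5 -151.9] iou 0.965 p 0.64 d 1
top cb [449.4 -12.3] iou 0.950 p 0.79 d 3
top cc [467.8 314.9] iou 0.952 p 0.76 d 4
top cd [471.  173.8] iou 0.971 p 0.78 d 0
spin_on_filter_center [603. 159.]
old_element_center [ 583. -339.]
scene ea [ 612.7 -168.7] iou 0.925 p 0.83 d 2
scene eb [ 441.5 -334.9] iou 0.954 p 0.64 d 2
scene ec [598.9 347.3] iou 0.953 p 0.74 d 2
scene ed [619.4  -7.3] iou 0.968 p 0.82 d 2
scene ca [ 456.6 -150.8] iou 0.909 p 0.74 d 6
scene cb [449.3 -10.9] iou 0.953 p 0.92 d 3
scene cc [466.6 312.9] iou 0.878 p 0.92 d 0
scene cd [470.1 173.1] iou 0.961 p 0.68 d 4
spin_on_filter_center [607. 158.]
old_element_center [ 595. -324.]
```

Emit:
carry_out(steps="9.4 6 -2 0 -10.5; 9.4 12 -3.6 0 -21; 9.4 18 -5.4 0 -31.5; 9.4 24 -7.2 0 -42; 9.4 29 -8.7 0 -52.5; 9.4 31.6 -9.45 0 -63; 9.4 31.6 -9.45 0 -72; 9.4 31.6 -9.45 0 -72.1; 9.4 31.6 -9.45 0 -72.1")

```text
time: 2.42
eef_pos: [0.4403, -0.3368, 0.2055]
eef_rot: [2.225, 2.218, -0.0]
ft_force: [-0.6, 0.1, 0.2]
gripper_width: 0.094
grip_force: 0.0
```

```bash
cat >> h.py <<'E'
def wfit(k,x0,z0=0):
    o=env.get_obs();f=env.grab_frame('wrist');V=wristV(f,o)
    n='cap_a' if k[0]=='c' else f'element_{k[1]}_center'
    rs=env.trace(n,f);c=proj(f,V,np.array([[*x0,.02 if k[0]=='c' else EL[k[1]][1]/2]]))[0]
    for r in rs:
        d=np.array(r['position'])*[640,480]-c
        if np.hypot(*d)<120:
            x,i=fit(f,V,r['mask'],k,np.array(x0));print(k,np.round(x*1000,1),'iou %.3f'%i,'p %.2f'%r['p'],'d',np.round(d))
    return f,o
E
python3 - <<'E'
from h import *
f,o=wfit('eb',[.441,-.336])
print(o['eef_pos'],R.from_rotvec(o['eef_rot']).as_matrix().round(3).tolist(),o['joint_positions'])
cv2.imwrite('pics/w1.png',f['img'][...,::-1])
E
```

```text
eb [ 440.2 -336.4] iou 0.964 p 0.81 d [-0. 11.]
[ 0.44027034 -0.3368474   0.20552053] [[0.003, 1.0, 0.0], [1.0, -0.003, -0.0], [-0.0, 0.0, -1.0]] [-7.55312998e-01  9.68539769e-02  1.36023302e+00 -9.04018218e-05
  1.68439521e+00 -7.51992038e-01]
```

View pics/w1.png

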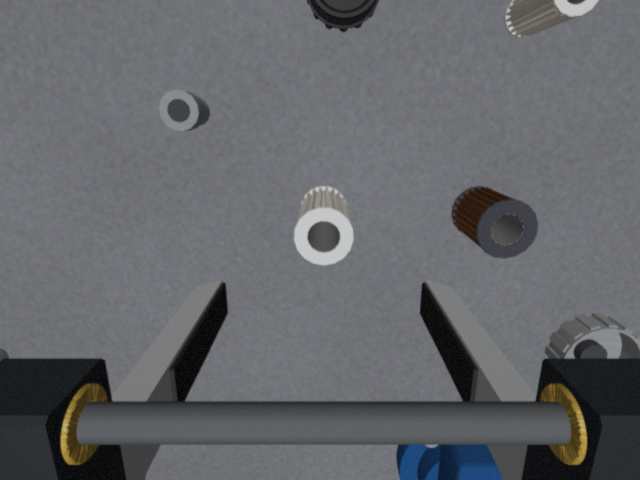

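The wrist view shows element b at (323,235), centred between the open fingers, and the old element is clear of them at (500,225). I'll descend and grip.

Emit:
carry_out(steps="9.4 0 0 5 0; 9.4 0 0 10 0; 9.4 0 0 13 0; 9.4 0 0 13.9 0; 9.4 0 0 13.9 0; 4 0 0 13.9 0; 3 0 0 13.9 0; 3 0 0 13.9 0; 3 0 0 13.9 0; 3 0 0 13.9 0; 3 0 0 13.9 0")

```text
time: 3.9
eef_pos: [0.4405, -0.3366, 0.0665]
eef_rot: [2.222, 2.221, -0.0]
ft_force: [0.5, -0.8, 0.4]
gripper_width: 0.0442
grip_force: 30.0
```

Emit:
carry_out(steps="3 0 0 -2 0; 3 0 0 -5 0; 3 0.5 0 -8 0; 3 4 0.1 -9 0; 3 9 0.3 -9 0; 3 14 0.4 -9 0; 3 19 0.6 -9 0; 3 24 0.7 -9 0; 3 28 0.8 -9 0; 3 31 0.9 -9 0; 3 32.5 0.9 -9 0; 3 32.5 0.9 -9 0; 3 32.5 0.9 -9 0")

```text
time: 5.52
eef_pos: [0.4497, -0.0125, 0.1564]
eef_rot: [2.223, 2.219, -0.001]
ft_force: [-0.4, -0.1, -0.6]
gripper_width: 0.0442
grip_force: 30.0
```

```bash
python3 - <<'E'
from h import *
f,o=wfit('cb',[.449,-.0115])
print(o['eef_pos'],o['gripper_width'])
# near-final geometry: element in hand
V=wristV(f,o)
for r in env.trace('element_b_center',f):print(np.round(np.array(r['position'])*[640,480]),r['p'],proj(f,V,np.array([[*o['eef_pos'][:2],o['eef_pos'][2]-.0165]])))
for k in 'b':
    for uv in proj(f,V,np.vstack([ring(.4493,-.0115,.061,.036)])).astype(int): cv2.circle(f['img'],tuple(map(int,uv)),1,(255,0,0),-1)
cv2.imwrite('pics/w2.png',f['img'][...,::-1])
E
```

```text
cb [449.2 -12.1] iou 0.595 p 0.78 d [ -1. -17.]
[ 0.44973263 -0.01252781  0.1563695 ] 0.0442287062360227
[324. 310.] 0.93 [[323.34291066 284.92704034]]
```

View pics/w2.png

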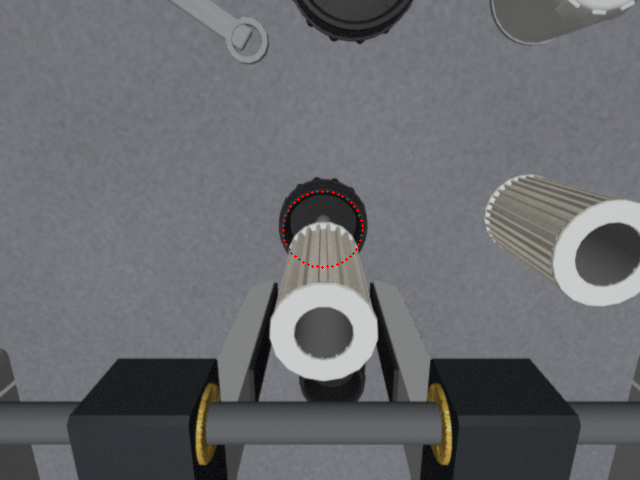

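The wrist picture shows the element upright in the fingers. The projected red cap_b ring, about (323,228), falls on the real rim, so the alignment is good. I'll insert it slowly.

Emit:
carry_out(steps="3 0 0 2.5 0; 3 0.05 0 4 0; 3 0.05 0 5 0; 3 0.05 0 6 0; 3 0.05 0 7 0; 3 0.05 0 7.6 0; 3 0.05 0 7.9 0; 3 0.05 0 7.9 0; 5.5 0.05 0 7.9 0; 9 0.05 0 7.9 0; 9.4 0.05 0 7.9 0; 9.4 0.05 0 7.9 0; 9.4 0.05 0 7.9 0; 9.4 0.05 0 5 0; 9.4 0 0 0 0; 9.4 0 0 -3 0; 9.4 0 0 -5 0; 9.4 0 0 -5 0")

```text
time: 7.92
eef_pos: [0.4508, -0.0118, 0.2083]
eef_rot: [2.22, 2.218, 0.004]
ft_force: [-0.4, 0.2, 0.5]
gripper_width: 0.0937
grip_force: 0.0
```

```bash
cat >> h.py <<'E'
def show(n,k=None):
    o=env.get_obs();f=env.grab_frame(n);V=wristV(f,o) if n=='wrist' else np.array(f['view']);return f,o,V
E
python3 - <<'E'
from h import *
f,o,V=show('scene');im=f['img']
c=proj(f,V,np.array([[.449,-.012,.04]]))[0].astype(int)
cv2.imwrite('pics/s2.png',cv2.resize(im[c[1]-90:c[1]+60,c[0]-100:c[0]+100],None,fx=3,fy=3)[...,::-1])
print(o['eef_pos'],o['time'])
E
```

```text
[ 0.45075389 -0.01180068  0.20830889] 7.925
```

View pics/s2.png

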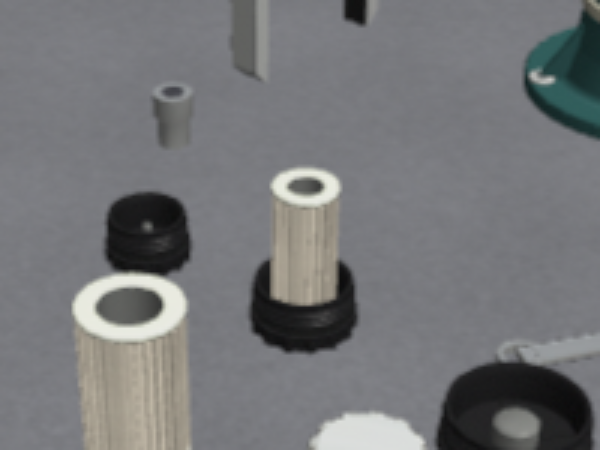

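Element b stands upright in cap b. Element a is next.

Emit:
carry_out(steps="9.4 -3 3 0 0; 9.4 -7 7 0 0; 9.4 -11 11 0 0; 9.4 -14 14.5 0 0; 9.4 -15.8 16.15 1 0; 9.4 -15.8 16.15 5 0; 9.4 -15.8 16.15 10 0; 9.4 -15.8 16.15 14 0; 9.4 -15.8 16.15 16 0; 9.4 -15.8 16.15 16.4 0; 9.4 -15.8 16.15 16.4 0; 4 -15.8 16.15 16.4 0; 2.4 -15.8 16.15 16.4 0; 2.4 -15.8 16.15 16.4 0; 2.4 -15.8 16.15 16.4 0; 2.4 -15.8 16.15 16.4 0; 2.4 -15.8 16.15 16.4 0; 2.4 -15.8 16.15 16.4 0")

```text
time: 10.22
eef_pos: [0.6111, -0.1697, 0.0424]
eef_rot: [-2.222, -2.221, 0.0]
ft_force: [-0.4, -0.2, -0.1]
gripper_width: 0.0341
grip_force: 30.0
```

Emit:
carry_out(steps="2.4 0 0 -2 0; 2.4 0 0 -5 0; 2.4 0 -1 -8 0; 2.4 0.5 -5 -9 0; 2.4 1.2 -9 -9 0; 2.4 1.8 -13 -9 0; 2.4 1.85 -15.2 -9 0; 2.4 1.85 -15.45 -9 0; 2.4 1.85 -15.45 -9 0; 2.4 1.85 -15.45 -9 0")

```text
time: 11.48
eef_pos: [0.4575, -0.1513, 0.1328]
eef_rot: [2.221, 2.221, 0.0]
ft_force: [-0.8, -0.1, -0.3]
gripper_width: 0.0339
grip_force: 30.0
```

```bash
python3 - <<'E'
from h import *
f,o=wfit('ca',[.4565,-.1515])
print(o['eef_pos'],o['gripper_width'])
V=wristV(f,o);p=o['eef_pos']
for P in [ring(.4565,-.1515,.050,.036),ring(p[0],p[1],.034,p[2]+.034),ring(p[0],p[1],.034,p[2]-.044)]:
    for uv in proj(f,V,P).astype(int): cv2.circle(f['img'],tuple(map(int,uv)),1,(255,0,0),-1)
cv2.imwrite('pics/w3.png',f['img'][...,::-1])
E
```

```text
ca [ 457. -150.] iou 0.737 p 0.67 d [ -0. -12.]
[ 0.45752781 -0.15129092  0.13275421] 0.033890558403069086
```

View pics/w3.png

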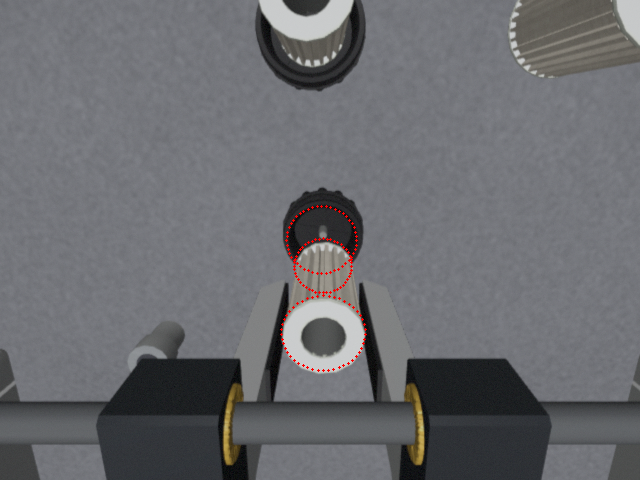

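Element a sits straight in the hand, its top ring matching at (323,335), and the cap ring lies at (322,240) on the rim. Inserting.

Emit:
carry_out(steps="2.4 0 -0.05 2.5 0; 2.4 0 -0.05 4 0; 2.4 0 -0.05 5 0; 2.4 0 -0.05 6 0; 2.4 0 -0.05 7 0; 2.4 0 -0.05 7.6 0; 2.4 0 -0.05 7.9 0; 2.4 0 -0.05 7.9 0; 5 0 -0.05 7.9 0; 8 0 -0.05 7.9 0; 9.4 0 -0.05 7.9 0; 9.4 0 -0.05 7.9 0; 9.4 0 -0.05 7.9 0; 9.4 0 -0.05 5 0; 9.4 0 0 0 0; 9.4 0 0 -4 0; 9.4 0 0 -7.5 0; 9.4 0 0 -7.5 0")

```text
time: 13.82
eef_pos: [0.4583, -0.1519, 0.2109]
eef_rot: [2.217, 2.216, 0.004]
ft_force: [-0.0, 0.6, -0.8]
gripper_width: 0.0938
grip_force: 0.0
```

Emit:
carry_out(steps="9.4 3 3 0 0; 9.4 7 7 0 0; 9.4 11 11.5 0 0; 9.4 13.5 15 0 0; 9.4 14.45 16.1 0 0; 9.4 14.45 16.1 1 0; 9.4 14.45 16.1 5 0; 9.4 14.45 16.1 9 0; 9.4 14.45 16.1 12.5 0; 9.4 14.45 16.1 13.3 0; 9.4 14.45 16.1 13.3 0; 6.5 14.45 16.1 13.3 0; 5.5 14.45 16.1 13.3 0; 5.5 14.45 16.1 13.3 0; 5.5 14.45 16.1 13.3 0; 5.5 14.45 16.1 13.3 0")

```text
time: 15.82
eef_pos: [0.6185, -0.0068, 0.0756]
eef_rot: [2.221, 2.22, 0.002]
ft_force: [-0.7, 0.2, 4.2]
gripper_width: 0.068
grip_force: 30.0
```

Emit:
carry_out(steps="5.5 0 0 -2 0; 5.5 0 0 -6 0; 5.5 0 -1 -10 0; 5.5 2 -4 -11 0; 5.5 5 -8 -11 0; 5.5 9 -11.5 -11 0; 5.5 13 -14 -11 0; 5.5 16.5 -14.8 -11 0; 5.5 18 -14.8 -11 0; 5.5 18 -14.8 -11 0; 5.5 18 -14.8 -11 0")

```text
time: 17.2
eef_pos: [0.4702, 0.1723, 0.184]
eef_rot: [2.223, 2.219, -0.002]
ft_force: [-0.5, -0.7, -1.2]
gripper_width: 0.0677
grip_force: 30.0
```

```bash
python3 - <<'E'
from h import *
f,o=wfit('cd',[.4705,.1735])
print(o['eef_pos'],o['gripper_width'])
V=wristV(f,o);p=o['eef_pos']
for P in [ring(.4705,.1735,.083,.036),ring(p[0],p[1],.067,p[2]+.034),ring(p[0],p[1],.067,p[2]-.076)]:
    for uv in proj(f,V,P).astype(int): cv2.circle(f['img'],tuple(map(int,uv)),1,(255,0,0),-1)
cv2.imwrite('pics/w4.png',f['img'][...,::-1])
E
```

```text
cd [471.4 172.8] iou 0.505 p 0.92 d [  3. -22.]
[0.47023872 0.17232099 0.18402416] 0.06772320472200234
```

View pics/w4.png

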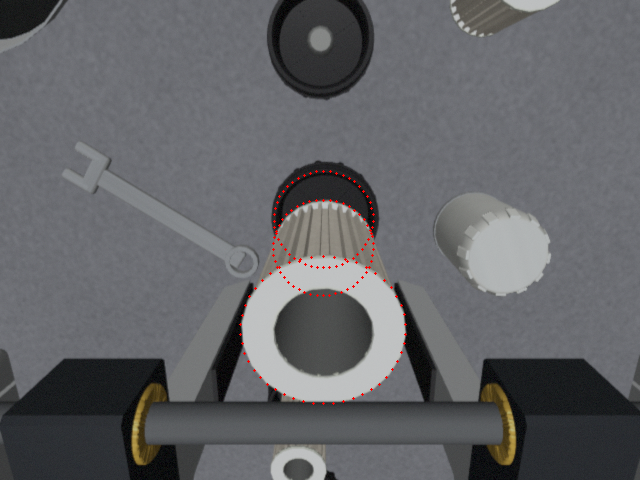

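Element d hangs straight, and the cap ring at (323,220) matches the rim to within 1–2 px. Inserting.

Emit:
carry_out(steps="5.5 0.08 0.05 3 0; 5.5 0.08 0.05 5 0; 5.5 0.08 0.05 6.3 0; 5.5 0.08 0.05 7.4 0; 5.5 0.08 0.05 8.5 0; 5.5 0.08 0.05 9.5 0; 5.5 0.08 0.05 9.9 0; 5.5 0.08 0.05 9.9 0; 7.5 0.08 0.05 9.9 0; 9.4 0.08 0.05 9.9 0; 9.4 0.08 0.05 9.9 0; 9.4 0.08 0.05 9.9 0; 9.4 0.08 0.05 9.9 0; 9.4 0.08 0.05 7 0; 9.4 0 0 2 0; 9.4 0 0 -2.5 0; 9.4 0 0 -2.5 0; 9.4 0 0 -2.5 0")

```text
time: 19.55
eef_pos: [0.4695, 0.1733, 0.2086]
eef_rot: [-2.222, -2.22, 0.002]
ft_force: [-0.9, -0.2, 0.2]
gripper_width: 0.094
grip_force: 0.0
```

Emit:
carry_out(steps="9.4 3 2.5 0 0; 9.4 7 5.5 0 0; 9.4 11 8.5 0 0; 9.4 15 11.5 0 0; 9.4 17.4 12.85 0 0; 9.4 17.4 12.85 0 0; 9.4 17.4 12.85 4 0; 9.4 17.4 12.85 9 0; 9.4 17.4 12.85 13 0; 9.4 17.4 12.85 15.5 0; 9.4 17.4 12.85 15.9 0; 9.4 17.4 12.85 15.9 0; 6 17.4 12.85 15.9 0; 4.5 17.4 12.85 15.9 0; 4.5 17.4 12.85 15.9 0; 4.5 17.4 12.85 15.9 0; 4.5 17.4 12.85 15.9 0; 4.5 17.4 12.85 15.9 0")

```text
time: 21.8
eef_pos: [0.5985, 0.3473, 0.0507]
eef_rot: [2.222, 2.221, 0.0]
ft_force: [-0.1, 0.4, 1.3]
gripper_width: 0.0556
grip_force: 30.0
```

Emit:
carry_out(steps="4.5 0 0 -2 0; 4.5 0 0 -6 0; 4.5 0 -0.5 -9 0; 4.5 -1 -4 -10 0; 4.5 -2 -8 -10 0; 4.5 -3 -11.5 -10 0; 4.5 -3.3 -13.1 -10 0; 4.5 -3.3 -13.15 -10 0; 4.5 -3.3 -13.15 -10 0; 4.5 -3.3 -13.15 -10 0")

```text
time: 23.05
eef_pos: [0.4678, 0.3145, 0.1502]
eef_rot: [2.223, 2.22, -0.0]
ft_force: [0.3, 0.2, -1.1]
gripper_width: 0.0557
grip_force: 30.0
```

```bash
python3 - <<'E'
from h import *
f,o=wfit('cc',[.467,.314])
print(o['eef_pos'],o['gripper_width'])
V=wristV(f,o);p=o['eef_pos']
for P in [ring(.467,.314,.072,.036),ring(p[0],p[1],.056,p[2]+.034),ring(p[0],p[1],.056,p[2]-.05)]:
    for uv in proj(f,V,P).astype(int): cv2.circle(f['img'],tuple(map(int,uv)),1,(255,0,0),-1)
cv2.imwrite('pics/w5.png',f['img'][...,::-1])
E
```

```text
cc [468.  312.9] iou 0.551 p 0.71 d [  2. -19.]
[0.46784513 0.31448695 0.15018006] 0.055685574367402894
```

View pics/w5.png

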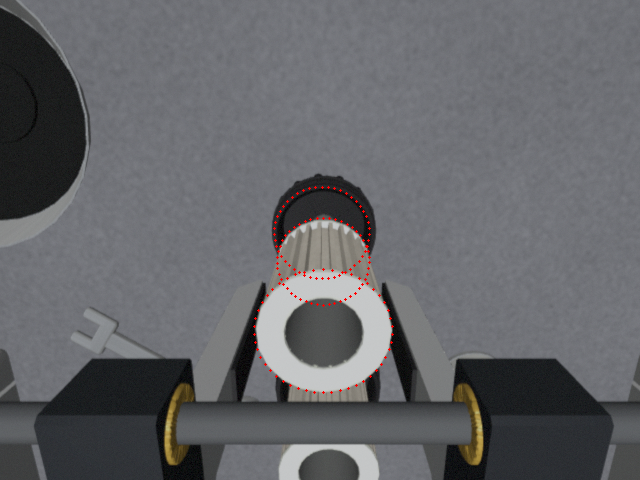

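Element c is straight in the hand, and the cap ring at (322,233) lies about 2 px left of the rim's centre, which agrees with the fit of x = 468. Inserting, with a small correction of −1 mm in y.

Emit:
carry_out(steps="4.5 -0.08 0 3 0; 4.5 -0.08 0 5 0; 4.5 -0.08 0 6 0; 4.5 -0.08 0 7 0; 4.5 -0.08 0 8 0; 4.5 -0.08 0 8.6 0; 4.5 -0.08 0 8.9 0; 4.5 -0.08 0 8.9 0; 6.5 -0.08 0 8.9 0; 9 -0.08 0 8.9 0; 9.4 -0.08 0 8.9 0; 9.4 -0.08 0 8.9 0; 9.4 -0.08 0 8.9 0; 9.4 -0.08 0 6 0; 9.4 0 0 1 0; 9.4 0 0 -4 0; 9.4 0 0 -8 0; 9.4 0 0 -8 0")

```text
time: 25.4
eef_pos: [0.4687, 0.3153, 0.2352]
eef_rot: [2.22, 2.219, 0.014]
ft_force: [-0.3, 0.2, -0.8]
gripper_width: 0.094
grip_force: 0.0
```

Emit:
carry_out(steps="9.4 -2 -4 0 0; 9.4 -5 -9 0 0; 9.4 -9 -13 0 0; 9.4 -12 -16 0 0; 9.4 -12 -16 0 0; 9.4 -12 -16 0 0")

```text
time: 26.15
eef_pos: [0.3069, 0.1946, 0.2295]
eef_rot: [-2.222, -2.22, 0.001]
ft_force: [1.1, 0.9, 0.4]
gripper_width: 0.0938
grip_force: 0.0
```

```bash
python3 - <<'E'
from h import *
C={'a':(.457,-.151),'b':(.4493,-.012),'c':(.4675,.3135),'d':(.471,.173)}
for n in ['scene','top']:
    f,o,V=show(n)
    ms=sum([env.trace(f'element_{q}_center',f) for q in 'abcd'],[])
    im=f['img'].copy()
    for k in 'abcd':
        P=ring(*C[k],EL[k][0],EL[k][1]+.010)
        for uv in proj(f,V,P).astype(int): cv2.circle(im,tuple(map(int,uv)),0,(255,0,0),-1)
    if n=='scene': im=cv2.resize(im[170:350,210:530],None,fx=2.5,fy=2.5)
    cv2.imwrite(f'pics/f_{n}.png',im[...,::-1])
    for t in ['spin_on_filter_center','old_element_center']:
        p=np.array(env.boxes_of(t,f)[0]['position'])*[640,480];print(n,t,np.round(unproj(f,V,p,.04)*1000))
print(o['time'],o['eef_pos'])
E
```

```text
scene spin_on_filter_center [611. 168.]
scene old_element_center [ 598. -321.]
top spin_on_filter_center [605. 162.]
top old_element_center [ 584. -334.]
26.5 [0.30714242 0.19478844 0.23014566]
```

View pics/f_scene.png

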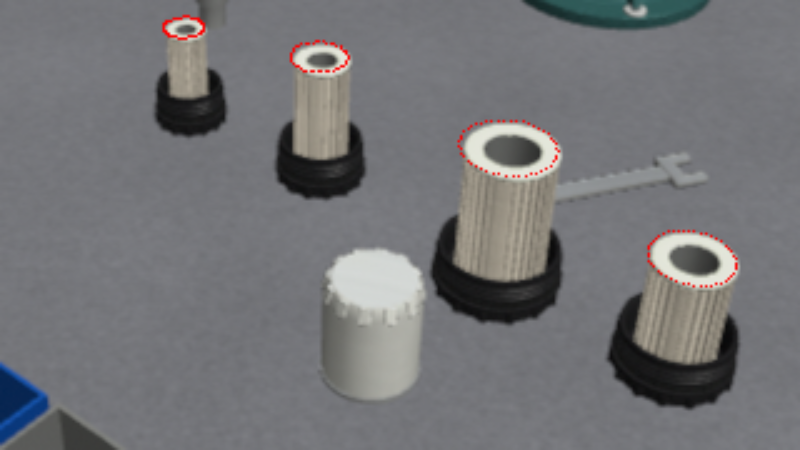

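View pics/f_top.png

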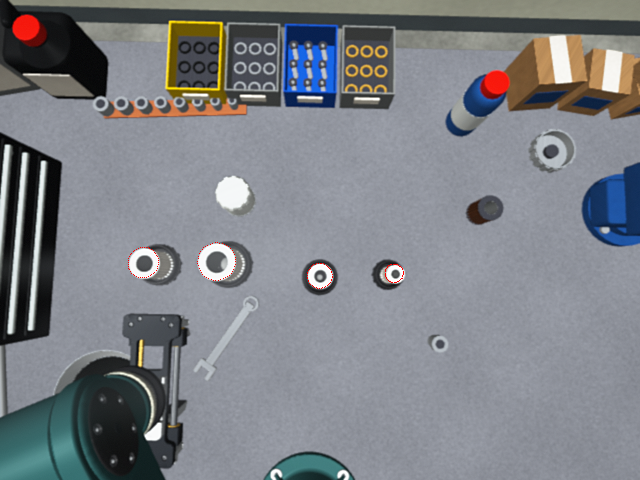

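All four elements stand in their caps. The predicted seated top rings match in both views, the bystanders haven't moved, and the arm is clear. Handing in.

```bash
python3 -c "
from rig import env
print(env.close_job())"
```

```text
the job is handed in; nothing more can be done
None
```

I loaded all four elements into their matching caps and handed the job in at about 26.5 s; the last camera check showed each one upright and seated, with the spin-on filter and old element where they were, but the hand-in returned no verdict.

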